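# Clamp a delicate amplifier box lightly in the sprung holder

## Robot

A 6-joint arm with a two-finger parallel gripper is mounted at the origin on a cart in front of the work surface, level with it; the furniture and walls round the work are solid. World frame = base frame: x ahead of the robot, y to its left, z up, the work surface at z = 0. Lengths are in mm, angles in rad, forces in N, time in s.
With the tool pointing down it reaches from about 275 to 825 mm from the base axis. Payload 5.2 kg.
Tool frame: the origin (TCP) lies at the very end of the fingers, on their centre line; the grasp point (between the pads) lies 19 mm behind it; z points along the fingers, y is the line along which they close (so a half turn about z gives the same grasp; the last joint's range is limited). The gripper opens to 93 mm and grips with 3 to 60 N. Pads are 15 mm wide; open, the fingers measure 128 mm over their backs; the gripper's body (75 mm by 188 mm) begins 65 mm behind the grasp point.
Start: joints at [1.007, 0.259, 1.535, -0, 1.348, -0.203], TCP at [194.141, 514.601, 218.653] pointing down, gripper open.
Joint ranges: [-3.14, 3.14], [-0.91, 2.08], [0.19, 2.58], [-1.22, 4.36], [0.22, 2.71], [-3.12, 3.12]. Speed limits (rad/s): [2.57, 2.57, 3.14, 3.14, 3.14, 3.14].

## Interface

Orientations are given as [roll, pitch, yaw] about the fixed x, y, z axes, in that order (R = Rz(yaw) Ry(pitch) Rx(roll)).
In Python, from bench import robot gives the robot as it stands. The module is installed in compiled form; this text tells all that it offers. Calls block until the motion is done:
- robot.move_ptp(position, orientation): joint-space move of the TCP to a pose.
- robot.move_linear(position, ori=None, speed=150, f_stop=None): straight line of the TCP; ori=None keeps the orientation; speed is the mean speed in mm/s. With f_stop (N) it stops when the force on the tool has changed by that much, and returns True; else False.
- robot.move_j(angles): joint-space move.
- robot.move_gripper(opening): opening from 0.0 (shut) to 1.0 (fully open); the grip force is fixed at half the most; returns when the fingers have stopped.
- robot.sleep(seconds).
- robot.inverse_kinematics(position, orientation): joint angles nearest the present ones, or None.
- robot.get_image(name): name is "scene" or "top" or "wrist"; returns a dict with "img" (480x640x3 uint8, blue, green, red), "fovy" (degrees; the focal length in pixels is half the picture's height over the tangent of half this angle, whatever the lens; pixels are square), "cx", "cy" (the principal point, pixels), "eye" and "orientation" of the camera in the world. Camera axes: x right, y down, z forward; pixel columns grow to the right and rows downward; lengths in mm; the calibration is good to about 2 mm. A picture is of the moment at which its call begins. There is no depth.
A pose or a line that the arm cannot do raises robot.MotionError and nothing moves.
- robot.hand_in(): hands the job in; it is judged then, once.
Readings, each from a call of its own:
- robot.current_t(): time.
- robot.current_qpos(): joint angles.
- robot.current_joint_vel(): joint speeds.
- robot.current_joint_efforts(): joint torques, N m.
- robot.current_tcp_pos(): TCP position.
- robot.current_eef_rot(): TCP orientation.
- robot.current_contact_force(): force on the tool from outside, world axes, zero at the start.
- robot.current_ft_torque(): the same for the moment, N m.
- robot.current_gripper_width(): opening from 0.0 (shut) to 1.0 (fully open).
- robot.current_finger_force(): force on a finger pad.
Only numpy, scipy, OpenCV 4.12 (cv2) and the standard library are available. Lean on these libraries where they do the work, as an engineer would, in place of code of your own. Each camera call takes 0.05 s, during which the arm holds its last target. There are 200 camera calls.

## Task

Slide the light grey amplifier box along the bench into the open mouth of the blue holder, without picking it up, until its near end is about level with the front ends of the jaws. Then push the sliding jaw against it so that the box is held lightly: the black pointer of the sprung jaw must come to rest in the green band and never run into the red, and you must not press hard on the box at any time. Leave the tools lying around alone.

Things in the scene. Friction and masses are not known exactly. Their poses are not given: they have to be found in the camera images.
- amp_box: light grey die-cast amplifier box, loose, 0.2 to 0.33 kg, delicate: push it with less than 15 N, never grip it. Its solid body is 60 mm (x) by 110 mm (y, from -48 to +62 mm) by 32 mm high; two gold connectors stick out 14 mm further at the -y end. Origin on its underside, z up. Its +y end (without connectors) faces the robot, its connectors face the holder.
- box_end (a point): centre of the box's flat near end (the +y end without connectors), 16 mm above the bench: push the box here
- holder: blue holder fixed to the bench. Origin on the bench at the centre of the mouth, on the line of the jaws' front ends; x points into the mouth (away from the robot), y left, z up. Jaws lie from x = 0 to 145 mm, 38 mm high, with bare bench between them; rails, carriage and feet, up to 41 mm high, lie behind at x = 135 to 190 mm. Fixed end block on the right at y = -100 to -78 mm.
- sprung_jaw (a joint): right jaw, aluminium plate with black rubber face on springs; value (m) = how far it is pushed toward -y: 0 at rest (face at holder y = -50 mm), 0.013 at its stop. Spring: 0.8 N at the start, 0.4 N more per mm. Its black pointer lies on the end block's painted scale (white, green, red): green from 0.003 to 0.010, red above
- sprung_face (a point): middle of the sprung jaw's rubber face, 16 mm above the bench
- sliding_jaw (a joint): left jaw, blue with a black rubber face, slides on the rails toward -y of the holder; value in m: 0 fully open (its face at holder y = +80 mm), growing as it closes, to 0.085. It needs about 8 N to slide and stays where it is left. Starts between 0 and 0.02.
- push_face (a point): point on the sliding jaw's outer (left) flat face, 60 mm from its front end and 19 mm above the bench; the jaw's rubber face lies 23 mm to the right of it. Push here toward -y of the holder; the outer face is flat from the front end to 130 mm back
- pliers_blue: small pliers with blue grips, 52 x 162 x 13 mm, bystander, leave alone; origin at the centre underneath
- driver_yellow: screwdriver with yellow handle, 177 mm long, bystander, leave alone; origin at the centre underneath
- heatsink: black finned heat sink, 50 x 60 x 30 mm, bystander, leave alone; origin at the centre underneath
- mouth (a point): 16 mm above the holder's origin, on the line of the jaws' front ends: the box's near end (point box_end) belongs at this holder x; 15 mm either way is good enough
Things that resemble listed ones, but are neither listed nor needed, are in the scene too. Leave any orange look-alike of the amp_box alone.

How it is judged (in metres and radians):
At the end, for the whole second after the job is handed in: The box lies flat on the bench between the two jaws and is touched by both, square to them (within 0.1 rad), its near end within 15 mm of the line of the jaws' front ends; the sprung jaw is pushed in 3 to 10 mm (pointer in the green); all at rest (x of box_end in the frame of holder between -0.015 and 0.015 m and value of joint sprung_jaw between 0.003 and 0.01 m and contact force between each of sliding_jaw, sprung_jaw and amp_box above 0.3 N and angle between the y axis of amp_box and the x axis of holder, either way round below 0.1 rad and height (world z) of amp_box below 0.006 m and angle between amp_box's own z axis and vertical below 0.08 rad and linear speed of amp_box below 0.01 m/s).
It fails at once if the sprung jaw's pointer runs into the red (pushed in more than 10.5 mm) (value of joint sprung_jaw above 0.0105 m).
It fails at once if the robot presses on the box with more than 15 N (contact force between any of the fingers, the arm and amp_box above 15 N).
It fails at once if a jaw presses on the box with more than 15 N (contact force between any of sliding_jaw, sprung_jaw and amp_box above 15 N).
It fails at once if the box is picked up (15 mm) or tipped (height (world z) of amp_box above 0.015 m or angle between amp_box's own z axis and vertical above 0.35 rad).
It fails at once if a bystander is moved more than 20 mm (distance of any of pliers_blue, driver_yellow, heatsink from where it was at the start of the episode above 0.02 m).
It also fails if it takes over 54 s, if anything falls off the work surface, if the arm or the gripper's body presses on something with over 40 N, if the wrist force passes 120 N, or if a joint passes its speed limit or range.

## Working session

There is one attempt and no reset: what is moved stays moved. The work goes in short steps, each a Python script; the robot and the scene stay as the last script left them, time stands still between calls to the robot, and variables do not carry over. Pictures are saved under pics/ and viewed, at most 11 in all, crops included, and the job is handed in when it is done.

```bash
mkdir -p pics
cat > h.py <<'E'
import numpy as np, cv2
from bench import robot
def cam(n):
    d=robot.get_image(n); return d
def K(d):
    h=d["img"].shape[0]; return h/2/np.tan(np.radians(d["fovy"])/2)
def Rm(o):
    from scipy.spatial.transform import Rotation as R
    o=np.array(o)
    return o if o.shape==(3,3) else R.from_euler('xyz',o).as_matrix()
def ray(d,uv):
    f=K(d); uv=np.atleast_2d(np.float64(uv))
    v=np.c_[(uv[:,0]-d["cx"])/f,(uv[:,1]-d["cy"])/f,np.ones(len(uv))]
    return v@Rm(d["orientation"]).T
def onz(d,uv,z):
    r=ray(d,uv); e=np.array(d["eye"]); return (e+r*((z-e[2])/r[:,2])[:,None])[:,:2]
def proj(d,P):
    c=(np.atleast_2d(P)-np.array(d["eye"]))@Rm(d["orientation"]); f=K(d)
    return np.c_[c[:,0]/c[:,2]*f+d["cx"],c[:,1]/c[:,2]*f+d["cy"]]
def tri(d1,u1,d2,u2):
    a=np.array(d1["eye"]);b=np.array(d2["eye"]);r=ray(d1,u1)[0];s=ray(d2,u2)[0]
    t=np.linalg.lstsq(np.c_[r,-s],b-a,rcond=None)[0]; p=a+t[0]*r;q=b+t[1]*s
    return (p+q)/2,np.linalg.norm(p-q)
E
python3 - <<'E'
from h import *
import pickle
for n in ("scene","top"):
    d=cam(n); cv2.imwrite(f"pics/{n}0.png",d["img"]); pickle.dump(d,open(n+"0.pkl","wb"))
    print(n,d["fovy"],d["cx"],d["cy"],d["eye"],d["orientation"])
print(robot.current_t(),robot.current_eef_rot())
E
```

```text
scene 47.574574677030846 323.44862897154695 238.8312919105237 [842.44134433 851.44729271 838.23744665] [-2.21545012 -0.01141602  2.80979395]
top 43.37454630797067 319.70540303097755 246.70714834198705 [ 287.50609271 -154.62400016 1215.41891718] [-2.96001803 -0.00832354 -1.5613516 ]
0.1 [-3.13994700e+00 -3.35494871e-04  2.78081346e+00]
```

View pics/scene0.png

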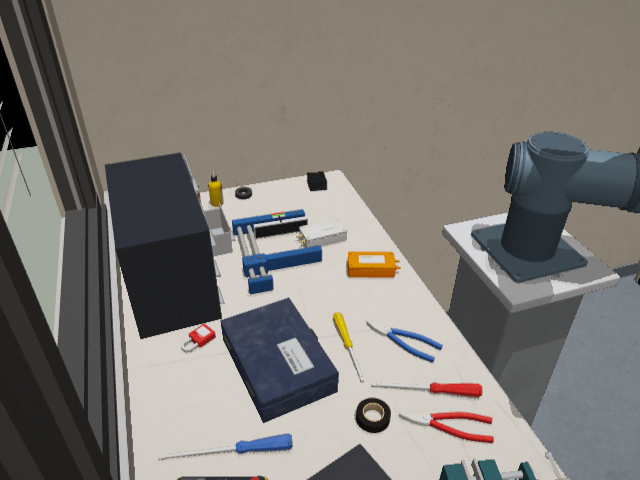

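View pics/top0.png

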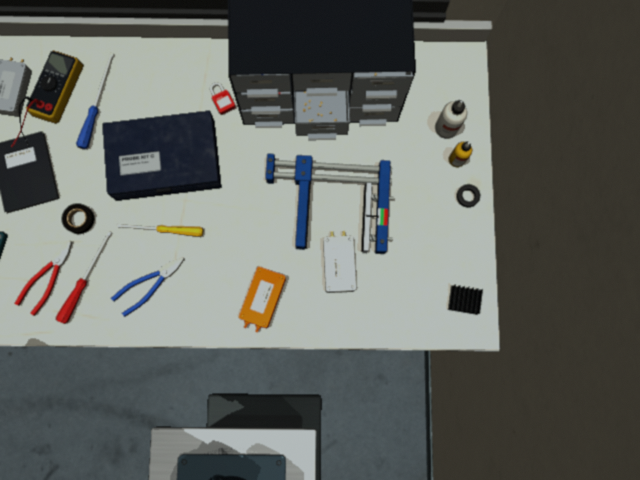

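The scene view shows the grey box at about (323,234), next to the blue holder. The top view shows the box at (340,262), with the sliding jaw at (303,200) on the left, the sprung jaw at (367,217), and the orange look-alike at (263,297). I'll enlarge both views to get precise corners.

Run:
```python
import pickle,cv2,numpy as np
t=pickle.load(open("top0.pkl","rb"))["img"];s=pickle.load(open("scene0.pkl","rb"))["img"]
a=cv2.resize(t[145:305,255:405],None,fx=3.6,fy=3.6,interpolation=cv2.INTER_CUBIC)
cv2.imwrite("pics/topc.png",a)
b=cv2.resize(s[195:300,225:355],None,fx=5.5,fy=5.5,interpolation=cv2.INTER_CUBIC)
cv2.imwrite("pics/scenec.png",b);print(a.shape,b.shape)
```

```text
(576, 540, 3) (578, 715, 3)
```

View pics/topc.png

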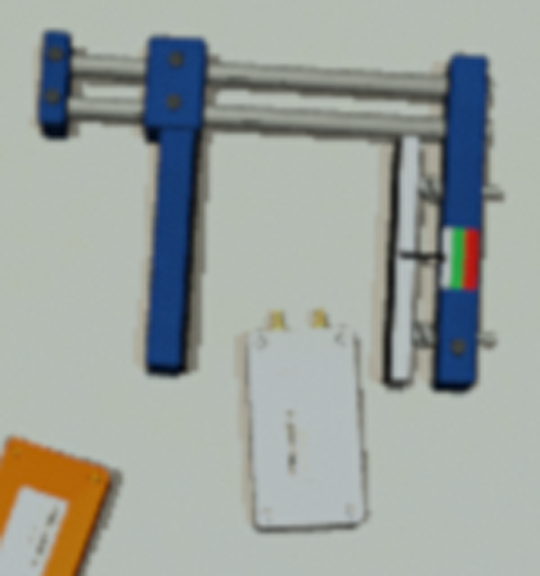

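View pics/scenec.png

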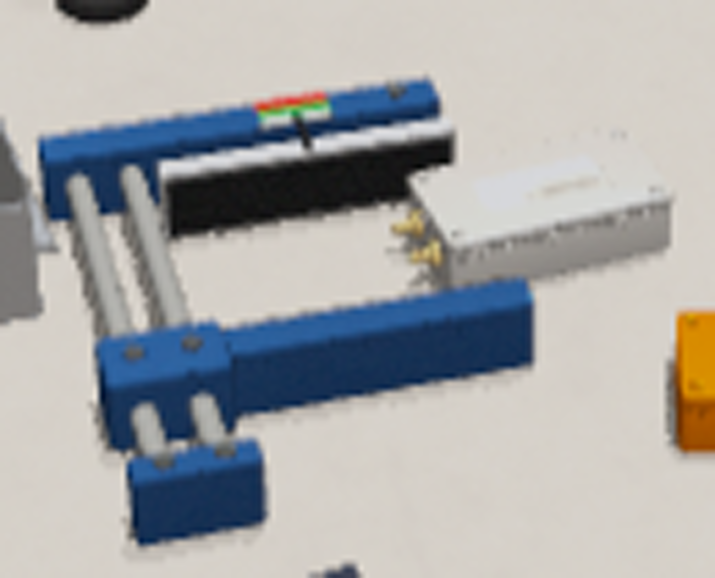

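The crops show the box's top corners clearly, along with the front ends of both jaws and the scale. The pointer is in white. Next I'll triangulate from both views.

Run:
```python
from h import *
import pickle
t=pickle.load(open("top0.pkl","rb"));s=pickle.load(open("scene0.pkl","rb"))
T=lambda u,v:(255+(u+.5)/3.6-.5,145+(v+.5)/3.6-.5)
S=lambda u,v:(225+(u+.5)/5.5-.5,195+(v+.5)/5.5-.5)
pts={"boxFL":((246,330),(455,247)),"boxFR":((357,330),(410,178)),"boxNL":((254,526),(668,197)),"boxNR":((367,518),(618,133)),
"slFrontOuter":((148,362),(533,308)),"slFrontInner":((181,363),(520,280)),"blkFrontR":((474,378),(436,82)),"blkFrontL":((436,378),(438,106)),
"plateFrontIn":((391,378),(455,130)),"plateBackIn":((403,137),(160,172)),"blkBackR":((485,57),(40,140)),"slBackOuter":((165,130),(238,365))}
for k,(a,b) in pts.items():
    p,e=tri(t,T(*a),s,S(*b)); print(k,p.round(1),round(e,1), "top@z:",onz(t,[T(*a)],32 if "box" in k else 38).round(1))
hs=onz(t,[(466,300)],30);print("heatsink",hs)
```

```text
boxFL [ 524.6 -168.2   33.5] 2.5 top@z: [[ 526.1 -168.8]]
boxFR [ 526.4 -230.2   29.4] 1.9 top@z: [[ 526.8 -230.5]]
boxNL [ 417.9 -174.6   32. ] 2.2 top@z: [[ 416.9 -174.1]]
boxNR [ 421.6 -235.8   28.4] 1.5 top@z: [[ 421.9 -235.9]]
slFrontOuter [ 506.  -114.3   34.5] 2.1 top@z: [[ 506.3 -114.8]]
slFrontInner [ 505.5 -132.6   36.2] 1.6 top@z: [[ 505.9 -133. ]]
blkFrontR [ 496.4 -293.2   37.1] 6.6 top@z: [[ 499.3 -294.6]]
blkFrontL [ 498.9 -273.6   35.7] 1.3 top@z: [[ 499.1 -273.6]]
plateFrontIn [ 498.3 -248.5   38.2] 1.1 top@z: [[ 498.8 -248.8]]
plateBackIn [ 636.5 -256.1   39.3] 0.7 top@z: [[ 636.6 -256. ]]
blkBackR [ 683.8 -302.6   36.9] 1.4 top@z: [[ 684.1 -302.7]]
slBackOuter [ 638.  -120.9   31.9] 5.9 top@z: [[ 639.  -122.2]]
heatsink [[ 401.69818999 -451.53465448]]
```

```bash
cat >> h.py <<'E'
O=np.array([503.,-195.]); TH=-0.043
hx=np.array([np.cos(TH),np.sin(TH)]); hy=np.array([-hx[1],hx[0]])
def W(x,y,z): p=O+x*hx+y*hy; return [p[0],p[1],z]
def H(p): v=np.array(p)[...,:2]-O; return np.stack([v@hx,v@hy],-1)
ORI=[np.pi,0,np.pi+TH]
def stat(m=""): print(m,"t",round(robot.current_t(),2),"tcpH",H(robot.current_tcp_pos()).round(1),np.round(robot.current_tcp_pos()[2],1),"F",np.round(robot.current_contact_force(),1),flush=True)
E
python3 - <<'E'
from h import *
robot.move_gripper(0.2)
robot.move_ptp(W(-125,-9,150),ORI); stat("above")
robot.move_linear(W(-125,-9,8),speed=120); stat("down")
d=cam("wrist"); cv2.imwrite("pics/w1.png",d["img"])
E
```

```text
above t 3.97 tcpH [-124.7   -8.6] 150.1 F [ 0.9  0.1 -0.5]
down t 5.3 tcpH [-124.6   -9.3] 8.5 F [0.3 0.3 0.6]
```

View pics/w1.png

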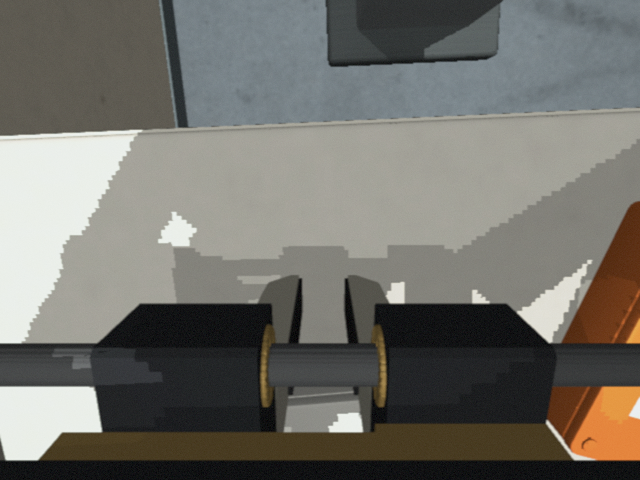

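The wrist view faces back toward the robot: the fingers stand in front of the box's near end (bottom centre, about (320,410)), and the orange box is clear on the right. Pushing now.

Run:
```python
from h import *
print(robot.current_qpos())
print(robot.move_linear(W(-75,-9,8),speed=25,f_stop=6)); stat("a")
print(robot.move_linear(W(-9,-9,8),speed=30,f_stop=6)); stat("b")
robot.move_linear(W(-25,-9,8),speed=60)
robot.move_linear(W(-60,-9,170),speed=180); stat("c")
d=cam("top"); cv2.imwrite("pics/t2.png",cv2.resize(d["img"][145:305,255:405],None,fx=3.6,fy=3.6,interpolation=cv2.INTER_CUBIC))
q=robot.inverse_kinematics(W(20,-20,230),[np.pi,0,TH]);print(q)
```

```text
[-7.46690009e-01  3.18821475e-01  2.07712066e+00 -1.17666807e-05
  7.44242043e-01 -2.27454578e+00]
False
a t 7.5 tcpH [-75.   -9.1] 8.1 F [-1.7  0.5 -0.2]
False
b t 9.85 tcpH [-9. -9.] 8.0 F [-1.5 -0.5  1.3]
c t 11.33 tcpH [-60.4  -8.6] 169.2 F [-0.6  0.7 -0.3]
[-5.89391786e-01  2.78354024e-01  1.48028455e+00 -4.44089210e-16
  1.38295408e+00  1.02440454e+00]
```

View pics/t2.png

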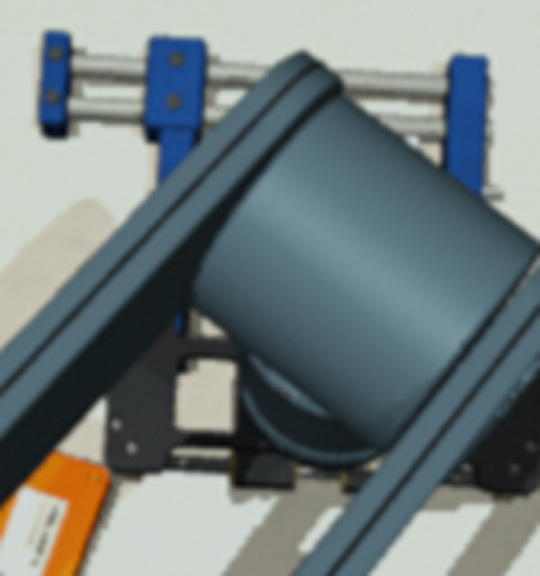

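The arm blocks the top view. I'll flip the wrist so its camera looks into the holder.

Run:
```python
from h import *
import pickle
robot.move_ptp(W(-40,-15,230),[np.pi,0,TH]); robot.move_gripper(0.0); stat()
d=cam("wrist"); cv2.imwrite("pics/w2.png",d["img"]); pickle.dump(d,open("w2.pkl","wb")); print(d["eye"],d["orientation"],d["fovy"])
```

```text
t 14.56 tcpH [-40. -15.] 230.0 F [ 1.1 -0.2 -0.1]
[ 532.61559131 -211.20142391  396.26937435] [ 2.88446548e+00  6.72111847e-04 -1.61345533e+00] 61.87995584852022
```

View pics/w2.png

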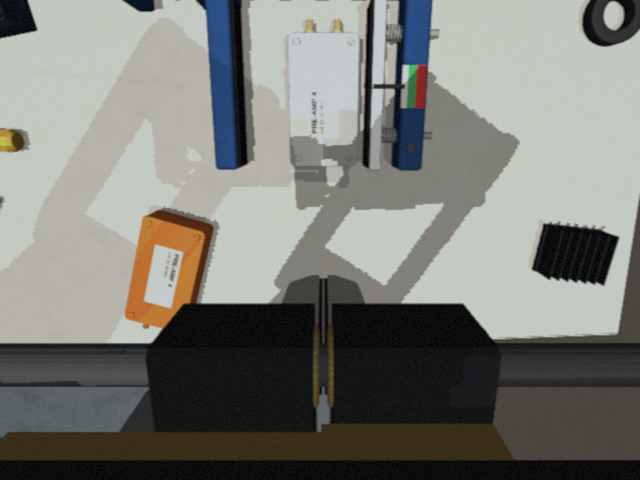

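The wrist view shows the box square between the jaws, with its near edge at row 166 and the jaw fronts at rows 167–169. The pointer is in the white at (402,86). Now I'll measure the jaw positions.

Run:
```python
from h import *
import pickle
d=pickle.load(open("w2.pkl","rb"))
for n,uv,z in [("boxNL",(289,166),32),("boxNR",(358,166),32),("boxFL",(289,34),32),("boxFR",(360,34),32),("slOut",(215,168),38),("slIn",(238,168),38),("slOutFar",(206,10),38),("rubIn",(246,167),38),("plateL",(370,167),38),("plateLfar",(373,5),38),("blkL",(398,169),38),("blkR",(421,169),38),("rubSprung",(365,167),38)]:
    print(n,H(onz(d,[uv],z)).round(1))
```

```text
boxNL [[ 0.  15.8]]
boxNR [[  0.1 -46.2]]
boxFL [[108.3  13.5]]
boxFR [[108.4 -45.4]]
slOut [[-1.3 80.9]]
slIn [[-1.2 60.5]]
slOutFar [[124.7  79.5]]
rubIn [[-0.4 53.4]]
plateL [[ -0.3 -56.4]]
plateLfar [[128.3 -54.9]]
blkL [[ -2.1 -81.2]]
blkR [[  -2.1 -101.6]]
rubSprung [[ -0.3 -51.9]]
```

```bash
cat >> h.py <<'E'
O2=[np.pi,0,TH]
E
python3 - <<'E'
from h import *
import pickle
robot.move_ptp(W(60,125,120),O2)
robot.move_linear(W(60,125,12),speed=150,f_stop=8); stat("down")
print(robot.move_linear(W(60,85,12),speed=20,f_stop=4)); stat("contact")
y=H(robot.current_tcp_pos())[1]
yend=y-49
print("yend",yend)
print(robot.move_linear(W(60,y-38,12),speed=25,f_stop=18)); stat("38")
for dd in (42,45,47,49):
    if robot.move_linear(W(60,y-dd,12),speed=8,f_stop=15): print("STOP");break
    stat(str(dd))
robot.move_linear(W(60,H(robot.current_tcp_pos())[1]+8,12),speed=40)
robot.move_linear(W(0,60,230),speed=250)
d=cam("wrist"); stat("look"); pickle.dump(d,open("w3.pkl","wb"))
cv2.imwrite("pics/w3.png",d["img"])
E
```

```text
down t 16.31 tcpH [ 60.8 124.3] 13.1 F [0.8 0.8 0.5]
True
contact t 17.66 tcpH [59.6 96.1] 11.6 F [ 0.4  0.1 -0.3]
yend 47.069721617890764
False
38 t 19.34 tcpH [58.9 60.4] 11.1 F [ 0.4  7.7 -0.9]
42 t 19.99 tcpH [58.9 56.4] 11.2 F [-0.4  7.2  0.2]
45 t 20.52 tcpH [58.9 53.5] 11.2 F [ 1.2  6.7 -0.3]
47 t 20.92 tcpH [58.9 51.8] 11.2 F [1.2 8.9 0.5]
49 t 21.32 tcpH [58.8 49.9] 11.2 F [-0.   8.8 -0.8]
look t 22.84 tcpH [-0.7 60.3] 228.4 F [ 0.2 -0.  -0.8]
```

View pics/w3.png

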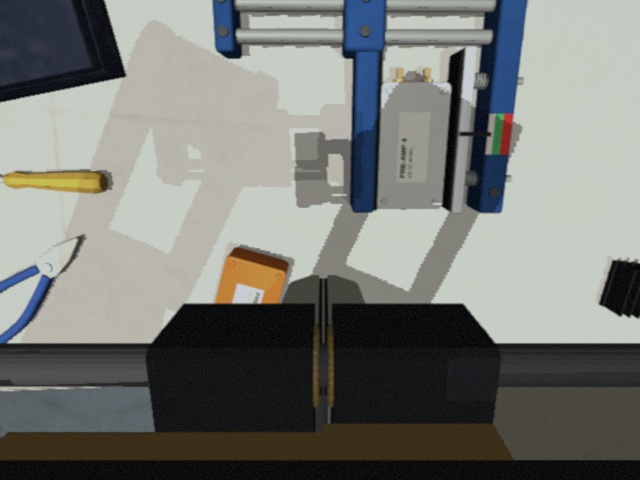

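The wrist view shows the box between the jaws, with its near edge at row 208, about level with the jaw fronts. The pointer tip at (490,133) is still near the left of the scale. I'll compare the pointer and plate positions in both wrist pictures.

Run:
```python
from h import *
import pickle
for n,row,a,b in (("w2.pkl",86,364,432),("w3.pkl",133,440,520)):
    d=pickle.load(open(n,"rb")); 
    print(n,row)
    for r in (row,row+6):
        print(r,[(a+i,*map(int,p)) for i,p in enumerate(d["img"][r,a:b])][:: 1] if r==row else "")
d=pickle.load(open("w3.pkl","rb"))
for n,uv,z in [("slOut",(352,209),38),("slIn",(376,209),38),("boxNR",(449,208),32),("boxNL",(377,208),32),("blkL",(482,210),38),("blkR",(503,210),38),("plateRightFront",(465,210),38)]: print(n,H(onz(d,[uv],z)).round(1))
a=pickle.load(open("w2.pkl","rb"))["img"][60:100,360:435]; b=d["img"][105:165,440:520]
cv2.imwrite("pics/ptr.png",np.hstack([cv2.resize(a,(375,300),interpolation=cv2.INTER_NEAREST),cv2.resize(b,(400,300),interpolation=cv2.INTER_NEAREST)]))
```

```text
w2.pkl 86
86 [(364, 81, 86, 88), (365, 32, 34, 34), (366, 9, 8, 12), (367, 5, 4, 6), (368, 14, 16, 15), (369, 29, 32, 32), (370, 35, 33, 32), (371, 81, 83, 80), (372, 133, 134, 133), (373, 122, 122, 121), (374, 65, 65, 65), (375, 43, 42, 43), (376, 44, 45, 43), (377, 43, 44, 40), (378, 40, 39, 37), (379, 44, 42, 40), (380, 42, 43, 40), (381, 43, 41, 40), (382, 45, 46, 43), (383, 46, 45, 44), (384, 42, 42, 41), (385, 42, 40, 41), (386, 43, 40, 36), (387, 43, 41, 40), (388, 42, 41, 39), (389, 45, 44, 40), (390, 47, 47, 46), (391, 45, 44, 43), (392, 41, 43, 40), (393, 42, 42, 40), (394, 43, 43, 44), (395, 46, 45, 46), (396, 45, 46, 44), (397, 43, 42, 39), (398, 46, 45, 44), (399, 41, 41, 40), (400, 42, 38, 38), (401, 35, 37, 33), (402, 33, 33, 33), (403, 40, 39, 39), (404, 80, 83, 86), (405, 120, 126, 130), (406, 135, 145, 147), (407, 118, 138, 124), (408, 85, 122, 80), (409, 67, 115, 55), (410, 63, 113, 48), (411, 65, 114, 51), (412, 62, 112, 47), (413, 64, 114, 49), (414, 63, 113, 50), (415, 54, 97, 70), (416, 47, 73, 117), (417, 33, 43, 135), (418, 35, 36, 139), (419, 33, 35, 138), (
[... 1319 characters left out ...]
, 78, 118, 71), (495, 63, 111, 48), (496, 59, 110, 44), (497, 63, 113, 48), (498, 61, 110, 45), (499, 61, 111, 45), (500, 58, 106, 55), (501, 45, 84, 91), (502, 39, 55, 124), (503, 30, 33, 135), (504, 29, 32, 136), (505, 30, 32, 135), (506, 27, 33, 135), (507, 33, 35, 136), (508, 35, 34, 138), (509, 26, 27, 130), (510, 52, 56, 121), (511, 93, 96, 115), (512, 118, 127, 125), (513, 124, 131, 132), (514, 122, 130, 131), (515, 120, 128, 129), (516, 122, 130, 132), (517, 119, 125, 128), (518, 121, 130, 130), (519, 131, 140, 140)]
139 
slOut [[ 0.9 34.5]]
slIn [[ 1.  12.8]]
boxNR [[  0.7 -55.1]]
boxNL [[ 0.7 11.1]]
blkL [[  0.1 -83.2]]
blkR [[ 1.000e-01 -1.022e+02]]
plateRightFront [[  0.1 -67.8]]
```

View pics/ptr.png

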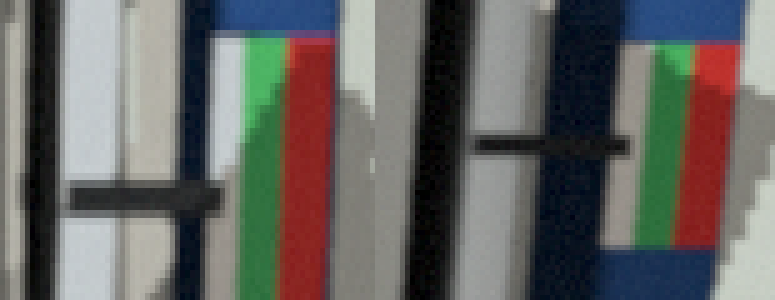

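At rest the tip was about 3.3 mm from the green. It is now about 2.8 mm from it, so the jaw has only just made contact. The jaw needs about 6 mm more, so I'll repeat the push and go by the measured TCP position.

Run:
```python
from h import *
import pickle
robot.move_linear(W(60,75,60),speed=250)
robot.move_linear(W(60,75,12),speed=120,f_stop=8)
robot.move_linear(W(60,52,12),speed=30,f_stop=14); stat("near")
my=lambda: np.mean([H(robot.current_tcp_pos())[1] for _ in range(5)])
c=52
while my()>44.3 and c>38:
    c-=1
    if robot.move_linear(W(60,c,12),speed=8,f_stop=16): print("STOP"); break
    stat(str(c))
robot.move_linear(W(60,my()+10,12),speed=40)
robot.move_linear(W(-10,20,230),speed=250)
d=cam("wrist"); stat("look"); pickle.dump(d,open("w4.pkl","wb"))
a=d["img"][30:230,250:510]
cv2.imwrite("pics/w4.png",cv2.resize(a,None,fx=3,fy=3,interpolation=cv2.INTER_CUBIC))
```

```text
near t 25.18 tcpH [59.9 52.1] 11.9 F [-0.3  0.5  0.7]
51 t 25.46 tcpH [60.  51.1] 12.0 F [-0.6 -0.1  0.2]
50 t 25.73 tcpH [60. 50.] 12.0 F [ 1.2 -0.2 -0.1]
49 t 26.01 tcpH [60.  49.8] 12.0 F [0.7 4.8 0.8]
48 t 26.28 tcpH [60.  49.6] 12.0 F [2.4 7.  2.7]
47 t 26.56 tcpH [60.  48.9] 12.0 F [1.7 9.  1.4]
46 t 26.83 tcpH [60. 48.] 12.0 F [1.5 9.6 2.5]
45 t 27.11 tcpH [59.9 47.1] 12.0 F [ 2.  10.1  1.8]
44 t 27.38 tcpH [59.9 46.1] 12.0 F [1.4 9.3 2.7]
43 t 27.66 tcpH [59.9 45.3] 12.0 F [ 1.6 10.3  2.2]
42 t 27.93 tcpH [59.9 44.4] 12.0 F [ 2.3 10.4  3.3]
41 t 28.21 tcpH [59.9 43.6] 12.0 F [ 1.5 11.3  2.6]
look t 29.8 tcpH [-10.6  20.5] 228.4 F [-0.5 -0.1  0. ]
```

View pics/w4.png

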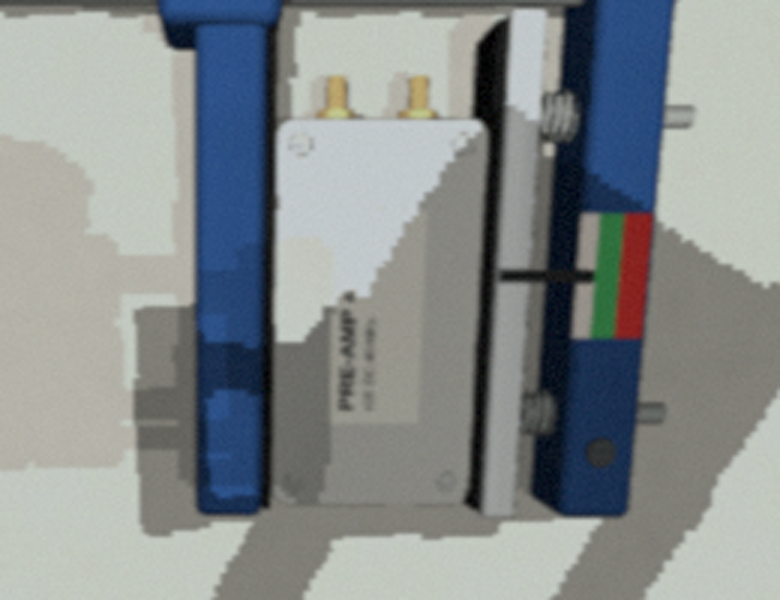

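The crop shows the pointer tip at crop (594,276), right at the start of the green, so it needs a few mm more. I'll measure it exactly.

Run:
```python
import pickle,numpy as np
d=pickle.load(open("w4.pkl","rb"))["img"].astype(int)
for r in (119,120,121,122,123): print(r,[(x,*d[r,x]) for x in range(442,470)] if r in(121,122) else d[r,435:450].sum(1))
```

```text
119 [ 56  61  50  78  55  64 107 234 309 338 341 376 375 319 243]
120 [ 72  91  76  70  71  58  90 119 155 179 172 196 213 231 222]
121 [(442, np.int64(21), np.int64(22), np.int64(19)), (443, np.int64(28), np.int64(27), np.int64(22)), (444, np.int64(28), np.int64(29), np.int64(27)), (445, np.int64(23), np.int64(24), np.int64(23)), (446, np.int64(20), np.int64(20), np.int64(19)), (447, np.int64(36), np.int64(48), np.int64(33)), (448, np.int64(56), np.int64(92), np.int64(46)), (449, np.int64(58), np.int64(107), np.int64(45)), (450, np.int64(61), np.int64(111), np.int64(47)), (451, np.int64(59), np.int64(110), np.int64(46)), (452, np.int64(60), np.int64(111), np.int64(45)), (453, np.int64(61), np.int64(111), np.int64(46)), (454, np.int64(62), np.int64(110), np.int64(45)), (455, np.int64(59), np.int64(108), np.int64(60)), (456, np.int64(47), np.int64(81), np.int64(97)), (457, np.int64(34), np.int64(47), np.int64(125)), (458, np.int64(28), np.int64(30), np.int64(134)), (459, np.int64(30), np.int64(33), np.int64(136)), (460, np.int64(35), np.int64(36), np.int64(137)), (461, np.int64(31), n
[... 1202 characters left out ...]
np.int64(44), np.int64(131)), (458, np.int64(31), np.int64(32), np.int64(136)), (459, np.int64(37), np.int64(41), np.int64(139)), (460, np.int64(32), np.int64(38), np.int64(137)), (461, np.int64(31), np.int64(34), np.int64(135)), (462, np.int64(33), np.int64(35), np.int64(136)), (463, np.int64(30), np.int64(34), np.int64(134)), (464, np.int64(34), np.int64(35), np.int64(130)), (465, np.int64(47), np.int64(44), np.int64(107)), (466, np.int64(79), np.int64(80), np.int64(92)), (467, np.int64(107), np.int64(111), np.int64(112)), (468, np.int64(119), np.int64(125), np.int64(124)), (469, np.int64(121), np.int64(127), np.int64(129))]
123 [ 79  70  86  75  57  76  90 114 133 124 129 129 175 207 216]
```

The tip is about 9 px (8 mm) short of red, so the sprung jaw is in about 2 mm. I'll push another 4.3 mm, to TCP y ≈ 39.3.

Run:
```python
from h import *
import pickle
robot.move_linear(W(60,65,60),speed=250)
robot.move_linear(W(60,65,12),speed=120,f_stop=8)
robot.move_linear(W(60,46,12),speed=30,f_stop=14); stat("near")
my=lambda: np.mean([H(robot.current_tcp_pos())[1] for _ in range(5)])
c=46
while my()>39.6 and c>34:
    c-=1 if my()>41 else .5
    if robot.move_linear(W(60,c,12),speed=8,f_stop=16): print("STOP"); break
    stat(str(c))
robot.move_linear(W(60,my()+10,12),speed=40)
robot.move_linear(W(-10,20,230),speed=250)
d=cam("wrist"); stat("look"); pickle.dump(d,open("w5.pkl","wb"))
a=d["img"][30:230,250:510]
cv2.imwrite("pics/w5.png",cv2.resize(a,None,fx=3,fy=3,interpolation=cv2.INTER_CUBIC))
```

```text
near t 32.04 tcpH [59.9 46. ] 11.9 F [-0.   0.5  0.4]
45 t 32.32 tcpH [60.  45.1] 12.0 F [ 0.4  0.4 -0.4]
44 t 32.59 tcpH [60. 44.] 12.0 F [ 1.  -0.3 -0.2]
43 t 32.87 tcpH [60.  43.6] 12.0 F [0.2 3.8 0.9]
42 t 33.14 tcpH [59.9 43.6] 12.0 F [2.2 8.3 2.2]
41 t 33.42 tcpH [59.9 43.3] 12.0 F [ 1.9 10.6  2.6]
40 t 33.69 tcpH [59.9 42.7] 12.0 F [ 0.8 11.9  2.9]
39 t 33.97 tcpH [59.9 41.9] 12.0 F [ 2.4 12.6  3.3]
38 t 34.24 tcpH [59.9 41. ] 12.0 F [ 2.2 12.   2.4]
37 t 34.52 tcpH [59.9 40.1] 12.0 F [ 2.4 12.5  2.4]
36.5 t 34.77 tcpH [59.9 39.8] 12.0 F [ 1.5 14.3  4.2]
36.0 t 35.02 tcpH [59.9 39.3] 12.0 F [ 2.9 13.2  3.5]
look t 36.62 tcpH [-10.6  20.5] 228.4 F [-0.5 -0.4 -0. ]
```

View pics/w5.png

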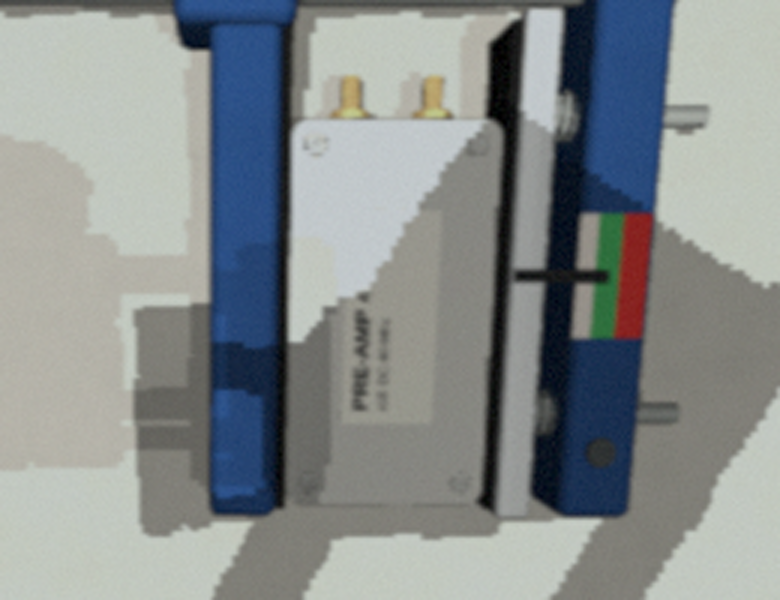

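The pointer tip at crop (608,276) sits mid-green, which runs from about 597 to 622. The box is square, touches both jaws, and its near end at row 503 is level with the jaw fronts.

```bash
python3 -c "
from bench import robot
print(robot.hand_in())"
```

```text
the job is handed in; nothing more can be done
None
```

I handed the job in at about 37 s. In the last picture the box was square between both jaws with its near end level with the jaw fronts, and the pointer was mid-green at about 6 mm. The hand-in gave no verdict.

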